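# Clear the plot and set the glued signal cabin on it

## Task

The glue on the model signal cabin has set: clear every wood offcut off the scenery module into the blue waste tub, lift the gluing jig's red sprung clamp arm until it stays open by itself, and only then take the cabin out of the jig. Keep the cabin upright and set it down, without dropping it, in the middle of the pale building plot, square to the plot and with its green door facing the road, then swing the empty jig's clamp arm shut again. Leave the truck, the tree and everything else on the bench where they are.

Things in the scene. Friction and masses are not known exactly. Their poses are not given: they have to be found in the camera images.
- offcut0_center (a point): wood offcut 0 (pale pine, half-lap step cut in one end (the upper 13 mm is missing over the last 24 mm at +x)), loose on the scenery module at first; absent in some starts. 80 mm long (its x), 40 mm wide (its y), 32 mm high (its z). This point is its centre.
- offcut1_center (a point): wood offcut 1 (pale pine block), loose on the scenery module at first; absent in some starts. 70 mm long (its x), 44 mm wide (its y), 36 mm high (its z). This point is its centre.
- offcut2_center (a point): wood offcut 2 (pale pine, sawn to a point at +x), loose on the scenery module at first; absent in some starts. 80 mm long (its x), 34 mm wide (its y), 30 mm high (its z). This point is its centre.
- offcut3_center (a point): wood offcut 3 (mid-brown plywood block with dark layer lines), loose on the scenery module at first; absent in some starts. 65 mm long (its x), 48 mm wide (its y), 30 mm high (its z). This point is its centre.
- offcut4_center (a point): wood offcut 4 (dark hardwood block), loose on the scenery module at first; absent in some starts. 75 mm long (its x), 38 mm wide (its y), 38 mm high (its z). This point is its centre.
- offcut5_center (a point): wood offcut 5 (pale pine block), loose on the scenery module at first; absent in some starts. 60 mm long (its x), 42 mm wide (its y), 34 mm high (its z). This point is its centre.
- offcut6_center (a point): wood offcut 6 (mid-brown plywood block with dark layer lines), loose on the scenery module at first; absent in some starts. 70 mm long (its x), 36 mm wide (its y), 30 mm high (its z). This point is its centre.
- cabin_center (a point): model signal cabin: brick-red box, flat grey roof, green door; 58 mm deep (its x), 100 mm long (its y), 62 mm high (its z), about 160 g, loose. This point is its centre, 31 mm above its underside. Its -x side is the front with the door. At first it stands in the gluing jig under the clamp pad, long side along the jig's x, front towards the jig's -y.
- cabin_front (a point): centre of the cabin's front face (the side with the green door), 29 mm to -x of the cabin's centre, 31 mm above its underside.
- plot (a point): centre of the building plot, a pale concrete-coloured rectangle 82 mm (its x) by 124 mm (its y) painted on the scenery module, with a pale path from it to the road. The point lies on the module's top, 22 mm above the bench. Axes are the module's; z is up; the road lies to -x.
- module: fixed green scenery board 300 mm (its x) by 320 mm (its y), 22 mm thick. Origin under its middle, straight below the plot's centre. A grey road 70 mm wide runs along its -x edge, parallel to y; a hedge 14 mm high and 12 mm thick stands along its +x edge.
- jig_seat (a point): point on the gluing jig's base plate under the middle of the seated cabin, 18 mm above the bench. Axes are the jig's; z is up. Fences 8 mm thick and 10 mm high above the plate stand along the seated cabin's +y long side and at its +x end, with about 2 mm play; the other sides are open.
- clamp_arm (a joint): angle of the jig's red clamp arm (rad): 0 = level, pad on the cabin's roof (-0.05 with no cabin); 1.75 = open stop, leaning back a little past upright. It turns about clamp_hinge; its free end with a black cross bar points to the jig's -x when shut. A spring pulls it shut below about 0.85, and throws it open and holds it there above 1.0. Lifting takes about 4 to 6 N at the bar.
- clamp_hinge (a point): middle of the clamp arm's hinge pin, on the fixed jig, 100 mm above the bench and 115 mm to the jig's +x of the seat's middle. The pin lies along the jig's y axis. Axes are the jig's. The jig is fixed: an aluminium base plate 260 mm (its x) by 140 mm (its y), 18 mm thick, its middle 15 mm to +x of the seat's; the steel hinge bracket stands at its +x end.
- clamp_bar_left (a point): grip point on the cross bar, 44 mm to +y of the arm's middle (the arm is 20 mm wide; the other half, to -y, is the same); moves with the arm. The bar is round, 14 mm thick, 130 mm long, along the hinge direction, 205 mm from the hinge; when the arm is level it is 100 mm above the bench.
- waste_tub_in (a point): centre of the inner floor (5 mm above the bench) of the blue open waste tub, 220 mm (its x) by 180 mm (its y) outside, 100 mm high, walls 5 mm, fixed. Axes are the tub's; z is up.
- tipper_truck: yellow model tipper truck, 36 x 85 x 38 mm, parked on the module's road. Origin under its middle. Not part of the job: leave it alone.
- fir_tree: model fir tree on a 44 mm disc, 78 mm tall, standing on the module. Origin under its middle. Not part of the job: leave it alone.
- locomotive: orange model locomotive, 32 x 190 x 55 mm, on the bench beyond the module. Origin under its middle. Not part of the job: leave it alone.
- container_wagon: red and white model container wagon, 30 x 135 x 45 mm, on the bench near the robot. Origin under its middle. Not part of the job: leave it alone.
- glue_bottle: white glue bottle with red cap, 48 mm across, 120 mm tall, far side of the bench. Origin under its middle. Not part of the job: leave it alone.
- paint_jar: small paint jar with green lid, 48 mm across, 55 mm tall, far side of the bench. Origin under its middle. Not part of the job: leave it alone.
- brush: paint brush lying on the bench near the robot. Origin under its middle. Not part of the job: leave it alone.
- screwdriver: screwdriver lying on the bench near the robot. Origin under its middle. Not part of the job: leave it alone.

How it is judged:
On the way, in this order (a step that is already met when the one before it is completed fails the run):
1. the clamp arm stays open by itself (over 1.4 rad, let go) with the cabin still in the jig (value of joint clamp_arm above 1.4 rad and contact force between clamp_arm and the fingers below 0.2 N and horizontal distance between cabin_center and jig_seat below 0.02 m), for 0.3 s.
2. the cabin stands on the plot, released (horizontal distance between cabin_center and plot below 0.015 m and z of cabin_center in the frame of plot below 0.036 m and angle between cabin_center's own z axis and vertical below 0.08 rad and angle between the x axis of cabin_center and the x axis of plot, either way round below 0.17 rad and x of cabin_front in the frame of plot below -0.01 m and contact force between cabin and the fingers below 0.2 N), for 0.3 s.
At the end, for the whole second after the job is handed in: Every offcut present lies in the waste tub (centre inside the walls and below the rim); the cabin stands upright on the plot, its middle within 15 mm of the plot's, square within 0.17 rad, green door towards the road; the clamp arm is shut (under 0.12 rad) (x of offcut0_center in the frame of waste_tub_in between -0.105 and 0.105 m and y of offcut0_center in the frame of waste_tub_in between -0.085 and 0.085 m and z of each of offcut0_center, offcut1_center, offcut2_center, offcut3_center, offcut4_center, offcut5_center, offcut6_center in the frame of waste_tub_in below 0.095 m and x of offcut1_center in the frame of waste_tub_in between -0.105 and 0.105 m and y of offcut1_center in the frame of waste_tub_in between -0.085 and 0.085 m and x of offcut2_center in the frame of waste_tub_in between -0.105 and 0.105 m and y of offcut2_center in the frame of waste_tub_in between -0.085 and 0.085 m and x of offcut3_center in the frame of waste_tub_in between -0.105 and 0.105 m and y of offcut3_center in the frame of waste_tub_in between -0.085 and 0.085 m and x of offcut4_center in the frame of waste_tub_in between -0.105 and 0.105 m and y of offcut4_center in the frame of waste_tub_in between -0.085 and 0.085 m and x of offcut5_center in the frame of waste_tub_in between -0.105 and 0.105 m and y of offcut5_center in the frame of waste_tub_in between -0.085 and 0.085 m and x of offcut6_center in the frame of waste_tub_in between -0.105 and 0.105 m and y of offcut6_center in the frame of waste_tub_in between -0.085 and 0.085 m and horizontal distance between cabin_center and plot below 0.015 m and z of cabin_center in the frame of plot below 0.036 m and angle between cabin_center's own z axis and vertical below 0.08 rad and angle between the x axis of cabin_center and the x axis of plot, either way round below 0.17 rad and x of cabin_front in the frame of plot below -0.01 m and value of joint clamp_arm below 0.12 rad and linear speed of cabin below 0.02 m/s); the robot touches nothing.
It fails at once if the cabin is tipped by more than 0.5 rad (angle between cabin_center's own z axis and vertical above 0.5 rad).
It fails at once if the cabin is dropped (moves faster than 0.7 m/s while not held) (linear speed of cabin above 0.7 m/s and contact force between cabin and the fingers below 0.05 N).
It fails at once if a bystander is shifted by more than 40 mm (distance of any of tipper_truck, fir_tree, locomotive, container_wagon, glue_bottle, paint_jar, brush, screwdriver from where it was at the start of the episode above 0.04 m).
It fails at once if the tree, bottle or jar is knocked over (angle between any of fir_tree, glue_bottle, paint_jar's own z axis and vertical above 0.6 rad).
Of offcut0, offcut1, offcut2, offcut3, offcut4, offcut5, offcut6 only 4 to 6 are there at a start; the rules pass over those that are not, and their reading is None.
At some moment in a run one of offcut0, offcut1, offcut2, offcut3, offcut4, offcut5, offcut6 may be knocked a few centimetres aside while the robot is not near it.
It also fails if it takes over 208 s, if anything falls off the work surface, if the arm or the gripper's body presses on something with over 40 N, if the wrist force passes 120 N, or if a joint passes its speed limit or range.

## Robot

A 7-joint arm with a two-finger parallel gripper is mounted at the origin on the work surface. World frame = base frame: x ahead of the robot, y to its left, z up, the work surface at z = 0. Lengths are in m, angles in rad, forces in N, time in s.
With the tool pointing down it reaches from about 0.4 to 0.875 m from the base axis. Payload 19.3 kg.
Tool frame: the origin (TCP) lies at the very end of the fingers, on their centre line; the grasp point (between the pads) lies 19 mm behind it; z points along the fingers, y is the line along which they close (so a half turn about z gives the same grasp; the last joint's range is limited). The gripper opens to 85 mm and grips with 20 to 120 N. Pads are 22 mm wide; open, the fingers measure 114 mm over their backs; the gripper's body (76 mm by 85 mm) begins 54 mm behind the grasp point. The pads swing forward as they close: fully open they stand 13 mm farther back than shut.
Start: joints at [1.238, 0.521, -0.036, 1.599, 0.021, 1.021, -0.113], TCP at [0.162, -0.604, 0.231] pointing down, gripper open.
Joint ranges: [-2.91, 2.91], [-0.3, 2.13], [-1.5, 1.42], [0.17, 2.43], [-1.26, 4.41], [0.16, 1.93], [-2.52, 2.52]. Speed limits (rad/s): [1.89, 1.89, 2.39, 2.39, 3.01, 3.01, 3.01].

## Interface

Orientations are given as [roll, pitch, yaw] about the fixed x, y, z axes, in that order (R = Rz(yaw) Ry(pitch) Rx(roll)).
In Python, from workcell import bot gives the robot as it stands.
- The arm moves only by the tool servo_tool, never from a script. Its argument "plan" is a list of rows, each a list of 7 numbers: the finger opening in cm, from 0 to 8.54, then the shift along the tool's x, y, z in cm, then the turn, a rotation vector about the tool's x, y, z in degrees. In form: [[fingers, x, y, z, wx, wy, wz], ...]. A call has 1 to 10 rows; each row is the pose to reach, as a shift and turn from the pose commanded when the call began, along the tool's axes at that moment; what a row does not reach only later rows make up. A row lasts 1/10 s, in which the tool goes at most 50 mm and 8.59 degrees, less where a joint would pass 70% of its speed; a pose out of reach is approached as far as the arm can. A call with a gripper value outside its range is refused whole. The fingers move at their own pace and stop on an object; "force" is the grip in N (left out, the last holds). Time passes only in rows, so rows that repeat a pose let the fingers close. It gives the time, the measured TCP pose, the force, the opening and the grip force at its end, in the units of the state.
- bot.observe(): the state, without advancing time (a new reading comes with each control period).
- bot.grab_frame(name): name is "side" or "top"; returns a dict with "frame" (384x512x3 uint8, blue, green, red), "mtx" (3x3 intrinsics, pixels), "R" (3x3) and "t" (3): a world point X has camera coordinates R X + t. Camera axes: x right, y down, z forward; pixel columns grow to the right and rows downward; lengths in m; the calibration is good to about 2 mm. A picture is of the moment at which its call begins. There is no depth.
- bot.job_done(): hands the job in; it is judged then, once.
The state is a dict: "clock": time; "qpos": joint angles; "qd": joint speeds; "joint_efforts": joint torques, N m; "position": TCP position; "tool_rot": TCP orientation; "force": force on the tool from outside, world axes, zero at the start; "moment": the same for the moment, N m; "grip_width": finger opening in m; "finger_force": force on a finger pad.
Only numpy, scipy, OpenCV 4.12 (cv2) and the standard library are available. Lean on these libraries where they do the work, as an engineer would, in place of code of your own. Each camera call takes 0.05 s, during which the arm holds its last target. There are 200 camera calls.

## Working session

There is one attempt and no reset: what is moved stays moved. The work goes in short steps, Python scripts to look and compute and a tool call to move; the robot and the scene stay as the last step left them, time stands still between calls to the robot, and variables do not carry over. Pictures are saved under pics/ and viewed, at most 14 in all, crops included, and the job is handed in when it is done.

Besides the shell and the picture viewer there is one more tool, called after "Emit:" as name(argument=value, ...), one argument or row to a line, values as JSON. servo_tool: Moves the arm, as the interface text tells. Its arguments: {"type":"object","properties":{"plan":{"type":"array","items":{"type":"array","items":{"type":"number"}}},"force":{"type":"number"}},"required":["plan"]}

```bash
mkdir -p pics; ls; python3 - <<'E'
from workcell import bot
import cv2,numpy as np
s=bot.observe();print({k:np.round(v,3) for k,v in s.items()})
for n in("top","side"):
    f=bot.grab_frame(n);cv2.imwrite(f"pics/{n}0.png",f["frame"]);print(n,f["mtx"],f["R"],f["t"])
E
```

```text
pics
{'clock': np.float64(0.0), 'qpos': array([ 1.238,  0.522, -0.036,  1.6  ,  0.021,  1.021, -0.113]), 'qd': array([-0.   , -0.   , -0.001, -0.001,  0.   ,  0.001, -0.001]), 'joint_efforts': array([ 0.0000e+00, -9.2711e+01,  1.9800e+00, -3.6993e+01,  1.8000e-02,
        8.0000e-03,  0.0000e+00]), 'position': array([ 0.162, -0.603,  0.231]), 'tool_rot': array([-3.14 ,  0.   ,  0.263]), 'force': array([-1.177, -0.258, -0.445]), 'moment': array([-0.026,  0.04 , -0.003]), 'finger_force': np.float64(0.0), 'grip_width': np.float64(0.085)}
top [[452.07793815   0.         258.54517461]
 [  0.         452.07793815 189.33914474]
 [  0.           0.           1.        ]] [[-0.06490298 -0.9978904   0.00153141]
 [-0.97488483  0.06307891 -0.21358984]
 [ 0.21304265 -0.01535557 -0.97692223]] [0.02930086 0.55961593 1.50274082]
side [[423.02515027   0.         251.85919178]
 [  0.         423.02515027 188.49721027]
 [  0.           0.           1.        ]] [[-0.99724578 -0.06939469 -0.02617684]
 [-0.00962239  0.47101288 -0.88207385]
 [ 0.07354087 -0.87939255 -0.47038335]] [0.5172339  0.09952099 1.17655871]
```

```bash
python3 - <<'E'
import cv2
for n in("top","side"):
    i=cv2.imread(f"pics/{n}0.png");cv2.imwrite(f"pics/{n}0b.png",cv2.resize(i,(800,600),interpolation=cv2.INTER_CUBIC))
E
```

```text
(no output)
```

View pics/top0b.png

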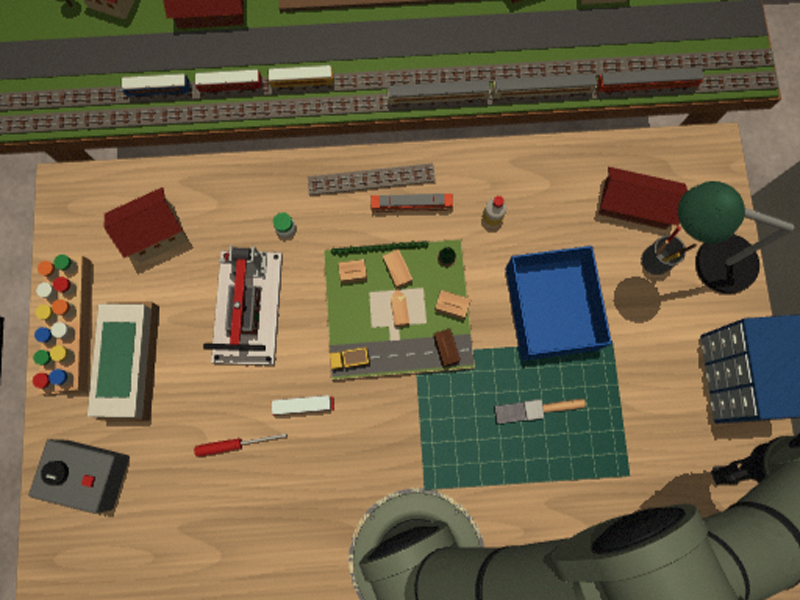

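View pics/side0b.png

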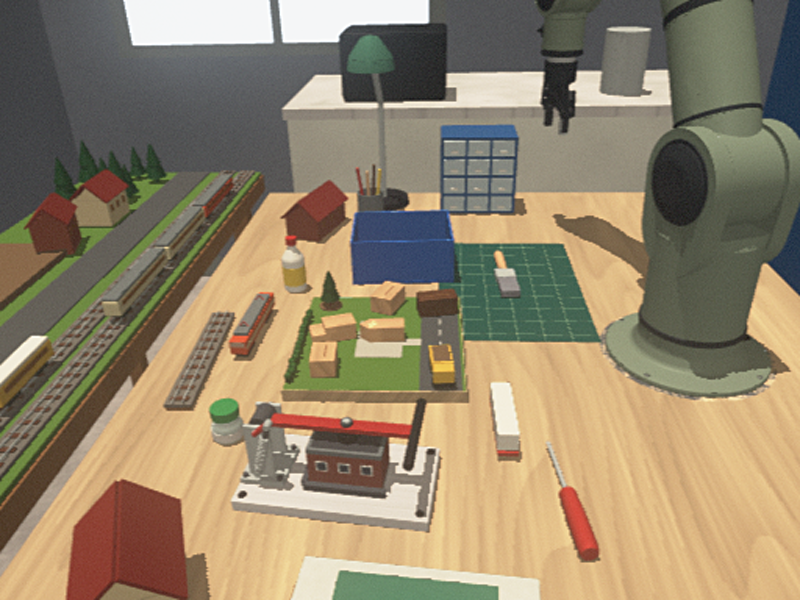

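Top view (800 px scale): module centre about (400,310) with pine offcuts at (352,271), (397,268), (400,308), (452,305) and a dark one at (447,348). The jig is at (248,306) with its hinge up the image (+x), and the tub at (558,300). The side view agrees; the door side faces the module.

```bash
cat > h.py <<'E'
from workcell import bot
import cv2,numpy as np
from scipy.spatial.transform import Rotation as Ro
def grab(n,save=None):
    f=bot.grab_frame(n)
    if save: cv2.imwrite(f"pics/{save}.png",f["frame"])
    return f
def cast(f,px,z):
    px=np.atleast_2d(np.float64(px)); d=np.c_[px,np.ones(len(px))]@np.linalg.inv(f["mtx"]).T@f["R"]
    c=-f["R"].T@f["t"]; return c+d*((z-c[2])/d[:,2])[:,None]
def proj(f,X):
    c=np.atleast_2d(X)@f["R"].T+f["t"]; p=c@f["mtx"].T; return p[:,:2]/p[:,2:]
def rel(p,yaw=None,s=None):
    """cm/deg shift from current measured pose to world TCP p, tool down with yaw"""
    s=s or bot.observe(); R=Ro.from_euler("xyz",s["tool_rot"])
    d=R.inv().apply(np.array(p)-s["position"])*100
    w=np.zeros(3)
    if yaw is not None:
        y0=s["tool_rot"][2]; y=(yaw-y0+np.pi/2)%np.pi-np.pi/2+y0
        w=(R.inv()*Ro.from_euler("xyz",[np.pi,0,y])).as_rotvec(degrees=True)
    return np.round(d,2),np.round(w,1)
def blobs(f,m,z,amin=60):
    out=[]
    for c in cv2.findContours(m.astype(np.uint8),cv2.RETR_EXTERNAL,cv2.CHAIN_APPROX_NONE)[0]:
        if cv2.contourArea(c)<amin: continue
        w=cast(f,c[:,0],z)[:,:2]; r=cv2.minAreaRect(np.float32(w*1000)); b=cv2.boxPoints(r)
        e=max((b[1]-b[0],b[2]-b[1]),key=np.linalg.norm)
        out.append((c[:,0].mean(0).round(0),np.round(r[0],0),np.round(sorted(r[1]),0),round(float(np.degrees(np.arctan2(e[1],e[0])))%180,1)))
    return out
def pine(f):
    h=cv2.cvtColor(f["frame"],cv2.COLOR_BGR2HSV); return (h[...,0]>8)&(h[...,0]<20)&(h[...,1]>75)&(h[...,2]>110)
E
python3 - <<'E'
from h import *
f=grab("top"); I=f["frame"]; h=cv2.cvtColor(I,cv2.COLOR_BGR2HSV)
roi=np.zeros(I.shape[:2],bool); roi[150:245,205:305]=1
for p in [(352,271),(397,268),(400,308),(452,305),(447,348),(410,300),(420,305),(360,310),(400,350),(235,290),(558,300)]:
    q=(int(p[0]/1.5625),int(p[1]/1.5625)); print(p,h[q[1],q[0]])
for b in blobs(f,pine(f)&roi,.04): print("pine",*b)
dk=(h[...,2]<95)&((h[...,0]<15)|(h[...,0]>170))&(h[...,1]>90)&roi
for b in blobs(f,dk,.045): print("dark",*b)
gr=(h[...,0]>30)&(h[...,0]<60)&(h[...,1]>60)
mod=cv2.morphologyEx((gr&roi).astype(np.uint8),cv2.MORPH_CLOSE,np.ones((25,25)))
for b in blobs(f,mod,.022,500): print("green",*b)
bl=(h[...,0]>100)&(h[...,0]<125)&(h[...,1]>120); bl[:,:300]=0; bl[:,420:]=0
for b in blobs(f,bl,.1,500): print("tub",*b)
red=((h[...,0]<6)|(h[...,0]>174))&(h[...,1]>150)&(h[...,2]>90);red[:,:140]=0;red[:,185:]=0;red[:140]=0;red[245:]=0
for b in blobs(f,red,.105,20): print("red",*b)
wh=(h[...,1]<60)&(h[...,2]>150);wh[:,:130]=0;wh[:,185:]=0;wh[:150]=0;wh[245:]=0
for b in blobs(f,cv2.morphologyEx(wh.astype(np.uint8),cv2.MORPH_CLOSE,np.ones((15,15))),.018,300): print("jig",*b)
c=np.hstack([cv2.resize(I[150:250,200:300],(600,600),interpolation=cv2.INTER_CUBIC)]); cv2.imwrite("pics/mod.png",c)
c=cv2.resize(I[150:245,125:190],(410,600),interpolation=cv2.INTER_CUBIC); cv2.imwrite("pics/jig.png",c)
E
```

```text
(352, 271) [ 14 141 145]
(397, 268) [ 15 131 205]
(400, 308) [ 15 131 204]
(452, 305) [ 14 132 156]
(447, 348) [ 11 165  88]
(410, 300) [ 19  60 199]
(420, 305) [ 18  59 198]
(360, 310) [ 40 127 124]
(400, 350) [20 40 95]
(235, 290) [  1 202 165]
(558, 300) [108 172 144]
pine [244. 243.] [384.  56.] [ 14. 154.] 86.3
pine [227. 228.] [435. 112.] [38. 45.] 87.0
pine [255. 197.] [542.   6.] [36. 81.] 4.8
pine [225. 172.] [633. 107.] [41. 59.] 93.9
pine [254. 171.] [631.   5.] [40. 77.] 19.5
pine [252. 181.] [542.   9.] [335. 354.] 86.3
dark [286. 222.] [443. -92.] [40. 74.] 13.8
green [255. 198.] [542.   6.] [309. 324.] 91.0
tub [357. 194.] [ 518. -333.] [197. 229.] 4.2
red [152. 193.] [562. 351.] [ 20. 185.] 174.4
jig [157. 196.] [576. 352.] [141. 270.] 174.5
```

View pics/mod.png

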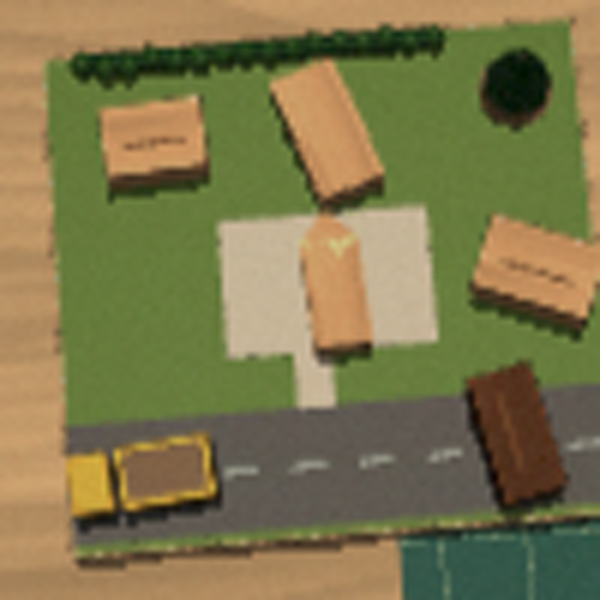

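View pics/jig.png

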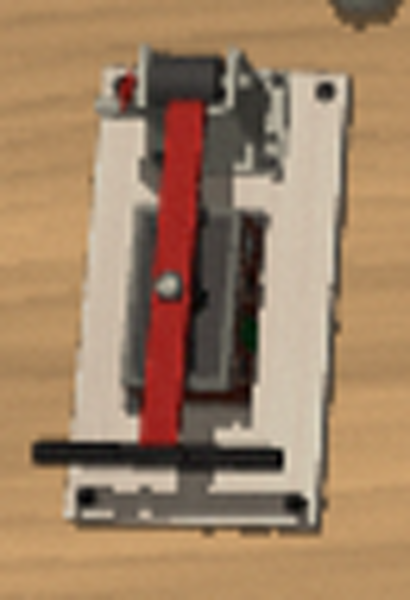

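The module crop shows five offcuts: two plain blocks, one stepped at the top middle, one pointed on the plot with its point up, and one dark on the road. In the jig crop the bar is at y≈456 (x 32–284) and the green door faces right (−y). The arm is down on the roof.

```bash
python3 - <<'E'
from h import *
f=grab("top")
P=lambda pts:np.array(pts)/6.0+[200,150]-0.4
D=cast(f,P([(495,215),(600,245),(580,320),(475,285)]),.058); print("D",D.mean(0).round(3),np.degrees(np.arctan2(*(D[0]-D[1])[[1,0]])))
pl=cast(f,P([(220,222),(428,206),(438,338),(228,358)]),.022)[:,:2]; print("plot",pl.mean(0).round(3),np.linalg.norm(pl[0]-pl[1]),np.linalg.norm(pl[1]-pl[2]),[np.degrees(np.arctan2(-(a)[0],(a)[1])).round(1) for a in (pl[0]-pl[1],pl[3]-pl[2])])
m=cast(f,P([(48,62),(570,22),(72,552)]),.022)[:,:2]; print("mod",m.round(3),np.linalg.norm(m[0]-m[1]),np.linalg.norm(m[0]-m[2]))
J=lambda pts:np.array(pts)/(600/95)+[125,150]-0.4
print("bar",cast(f,J([(32,453),(284,460)]),.105).round(3))
print("plate",cast(f,J([(100,68),(350,75),(66,520),(318,530)]),.018).round(3))
for p,y in [((.542,.006,.2),.084),((.542,.006,.1),.084)]: print(rel(p,y))
E
```

```text
D [ 0.538 -0.112  0.058] 69.91634934133538
plot [0.544 0.009] 0.12348835249851643 0.07958496976461536 [np.float64(0.8), np.float64(1.8)]
mod [[ 0.689  0.168]
 [ 0.693 -0.146]
 [ 0.395  0.166]] 0.31426172914273903 0.2938820822434137
bar [[0.47  0.426 0.105]
 [0.458 0.294 0.105]]
plate [[0.704 0.41  0.018]
 [0.69  0.268 0.018]
 [0.446 0.431 0.018]
 [0.431 0.293 0.018]]
(array([ 52.5 , -48.98,   3.12]), array([-0. ,  0. , 10.2]))
(array([ 52.5 , -48.98,  13.12]), array([-0. ,  0. , 10.2]))
```

Emit:
servo_tool(
  plan=[
    [6.5, 26, -24, 2, 0, 0, 5],
    [6.5, 26, -24, 2, 0, 0, 10],
    [6.5, 26, -24, 2, 0, 0, 10],
    [6.5, 35, -32, 2, 0, 0, 10],
    [6.5, 45, -42, 2, 0, 0, 10],
    [6.5, 52.5, -49, 3, 0, 0, 10],
    [6.5, 52.5, -49, 3, 0, 0, 10],
    [6.5, 52.5, -49, 3, 0, 0, 10],
    [6.5, 52.5, -49, 3, 0, 0, 10],
    [6.5, 52.5, -49, 3, 0, 0, 10],
  ],
  force=40,
)

```text
clock: 1.2
position: [0.4277, -0.178, 0.2101]
tool_rot: [3.141, -0.0, 0.088]
force: [0.6, -0.4, -0.5]
grip_width: 0.0649
finger_force: 0.0
```

Emit:
servo_tool(
  plan=[
    [6.5, 0, 0, 0, 0, 0, 0],
  ],
)

```text
clock: 1.3
position: [0.4299, -0.1742, 0.2099]
tool_rot: [-3.14, -0.001, 0.096]
force: [-0.6, -1.5, 0.2]
grip_width: 0.0652
finger_force: 0.0
```

Emit:
servo_tool(
  plan=[
    [6.5, 12.8, -16.9, 5, 0, 0, 0],
    [6.5, 12.8, -16.9, 10, 0, 0, 0],
    [6.5, 12.8, -16.9, 10, 0, 0, 0],
    [6.5, 12.8, -16.9, 10, 0, 0, 0],
    [6.5, 12.8, -16.9, 10, 0, 0, 0],
    [6.5, 12.8, -16.9, 10, 0, 0, 0],
    [6.5, 12.8, -16.9, 10, 0, 0, 0],
    [6.5, 12.8, -16.9, 10, 0, 0, 0],
  ],
)

```text
clock: 2.1
position: [0.5393, -0.0014, 0.1103]
tool_rot: [3.141, -0.0, 0.087]
force: [-0.9, -1.2, 0.7]
grip_width: 0.0652
finger_force: 0.0
```

```bash
python3 - <<'E'
from h import *
f=grab("side"); cv2.imwrite("pics/s1.png",cv2.resize(f["frame"][150:300,150:330],None,fx=4,fy=4,interpolation=cv2.INTER_CUBIC)); print(rel((.542,.006,.029),.084))
E
```

```text
(array([ 0.32, -0.73,  8.15]), array([ 0. , -0. ,  0.2]))
```

View pics/s1.png

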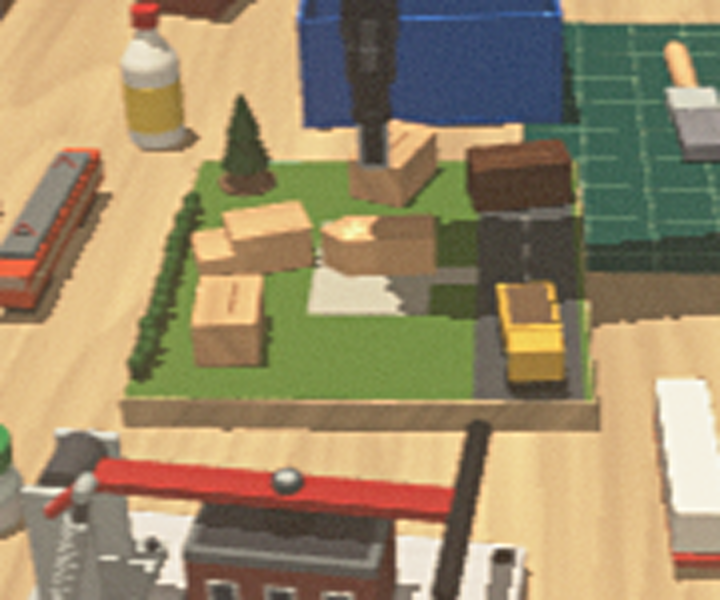

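The side crop shows the fingers above the pointed offcut at (375,245). The stepped offcut's low end points to the hedge, and everything is as measured.

Emit:
servo_tool(
  plan=[
    [6.5, 0.1, -0.7, 3, 0, 0, 0],
    [6.5, 0.1, -0.7, 8.1, 0, 0, 0],
    [6.5, 0.1, -0.7, 8.1, 0, 0, 0],
    [2.5, 0.1, -0.7, 8.1, 0, 0, 0],
    [2.5, 0.1, -0.7, 8.1, 0, 0, 0],
    [2.5, 0.1, -0.7, 8.1, 0, 0, 0],
    [2.5, 0.1, -0.7, 8.1, 0, 0, 0],
    [2.5, 0.1, -0.7, 3, 0, 0, 0],
    [2.5, 0.1, -0.7, -4, 0, 0, 0],
    [2.5, 0.1, -0.7, -8, 0, 0, 0],
  ],
)

```text
clock: 3.15
position: [0.5399, 0.0066, 0.1831]
tool_rot: [3.142, -0.002, 0.088]
force: [1.2, -0.3, 0.3]
grip_width: 0.0334
finger_force: 40.2
```

```bash
python3 - <<'E'
from h import *
print(rel((.50,-.31,.19)),rel((.50,-.31,.09)))
E
```

```text
(array([-6.76, 31.19, -0.7 ]), array([0., 0., 0.])) (array([-6.78, 31.19,  9.3 ]), array([0., 0., 0.]))
```

Emit:
servo_tool(
  plan=[
    [2.5, -6, 31, -1, 0, 0, 0],
    [2.5, -6, 31, -1, 0, 0, 0],
    [2.5, -6, 31, -1, 0, 0, 0],
    [2.5, -6, 31, -1, 0, 0, 0],
    [2.5, -6, 31, -1, 0, 0, 0],
    [2.5, -6, 31, -1, 0, 0, 0],
    [2.5, -6, 31, -1, 0, 0, 0],
    [2.5, -6, 31, 3, 0, 0, 0],
    [2.5, -6, 31, 9, 0, 0, 0],
    [2.5, -6, 31, 9, 0, 0, 0],
  ],
)

```text
clock: 4.15
position: [0.5057, -0.3062, 0.0867]
tool_rot: [-3.139, 0.003, 0.088]
force: [1.0, 0.9, -0.3]
grip_width: 0.0329
finger_force: 40.2
```

Emit:
servo_tool(
  plan=[
    [6.5, 0, 0, 0, 0, 0, 0],
    [6.5, 0, 0, 0, 0, 0, 0],
    [6.5, 0, 0, -5, 0, 0, 0],
    [6.5, 0, 0, -10, 0, 0, 0],
    [6.5, -4.4, -21.9, -10, 0, 0, -8.5],
    [6.5, -4.4, -21.9, -10, 0, 0, -8.5],
    [6.5, -4.4, -21.9, -10, 0, 0, -8.5],
    [6.5, -4.4, -21.9, -10, 0, 0, -8.5],
    [6.5, -4.4, -21.9, -8, 0, 0, -8.5],
    [6.5, -4.4, -21.9, -3, 0, 0, -8.5],
  ],
)

```text
clock: 5.15
position: [0.4475, -0.0905, 0.1237]
tool_rot: [3.138, -0.01, 0.24]
force: [1.9, -1.4, -1.6]
grip_width: 0.0647
finger_force: 0.0
```

```bash
python3 - <<'E'
from h import *
f=grab("side");I=f["frame"];h=cv2.cvtColor(I,cv2.COLOR_BGR2HSV)
cv2.imwrite("pics/s2.png",cv2.resize(I[130:300,150:350],(800,600)))
print(rel((.443,-.092,.03),.24),rel((.443,-.092,.13),.24))
E
```

```text
(array([-0.05,  0.07,  8.49]), array([-0.,  0., -0.])) (array([-0.06,  0.06, -1.51]), array([-0.,  0., -0.]))
```

View pics/s2.png

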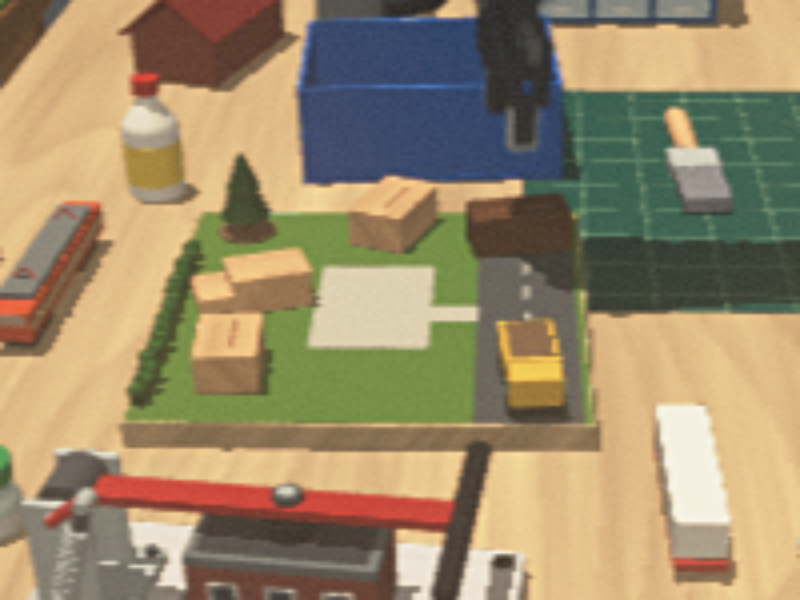

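The pointed offcut is gone from the plot into the tub, and the fingers are above the dark block at (520,220), which hasn't moved.

Emit:
servo_tool(
  plan=[
    [6.5, -0.1, 0.1, 4, 0, 0, 0],
    [6.5, -0.1, 0.1, 8.9, 0, 0, 0],
    [6.5, -0.1, 0.1, 8.9, 0, 0, 0],
    [2.5, -0.1, 0.1, 8.9, 0, 0, 0],
    [2.5, -0.1, 0.1, 8.9, 0, 0, 0],
    [2.5, -0.1, 0.1, 8.9, 0, 0, 0],
    [2.5, 0, 0, 8.9, 0, 0, 0],
    [2.5, 0, 0, 4, 0, 0, 0],
    [2.5, 0, 0, -1, 0, 0, 0],
    [2.5, 0, 0, -6, 0, 0, 0],
  ],
)

```text
clock: 6.2
position: [0.4444, -0.093, 0.1839]
tool_rot: [3.14, -0.003, 0.237]
force: [1.2, 0.0, -0.5]
grip_width: 0.0373
finger_force: 40.6
```

```bash
python3 - <<'E'
from h import *
print(rel((.47,-.34,.19)),rel((.50,-.36,.09)))
E
```

```text
(array([-3.3 , 24.61, -0.58]), array([0., 0., 0.])) (array([-0.88, 27.24,  9.43]), array([0., 0., 0.]))
```

Emit:
servo_tool(
  plan=[
    [2.5, -0.9, 27.2, -1, 0, 0, 0],
    [2.5, -0.9, 27.2, -1, 0, 0, 0],
    [2.5, -0.9, 27.2, -1, 0, 0, 0],
    [2.5, -0.9, 27.2, -1, 0, 0, 0],
    [2.5, -0.9, 27.2, -1, 0, 0, 0],
    [2.5, -0.9, 27.2, 2, 0, 0, 0],
    [2.5, -0.9, 27.2, 9, 0, 0, 0],
    [2.5, -0.9, 27.2, 9, 0, 0, 0],
    [6.5, -0.9, 27.2, 9, 0, 0, 0],
    [6.5, -0.9, 27.2, 9, 0, 0, 0],
  ],
)

```text
clock: 7.2
position: [0.5003, -0.3602, 0.0923]
tool_rot: [3.139, -0.002, 0.236]
force: [1.2, -0.7, 0.6]
grip_width: 0.0645
finger_force: 0.0
```

```bash
python3 - <<'E'
from h import *
f=grab("top"); I=f["frame"]
m=pine(f); m[:150]=0; m[228:]=0; m[:,:212]=0; m[:,299:]=0
for b in blobs(f,m,.04): print("pine",*b)
print(rel((.538,-.112,.19),1.22),rel((.538,-.112,.1),1.22),rel((.538,-.112,.19)))
E
```

```text
pine [289. 194.] [ 541. -114.] [43. 69.] 68.8
pine [225. 173.] [633. 107.] [41. 60.] 94.7
pine [254. 171.] [631.   5.] [40. 77.] 19.5
pine [264. 157.] [647.  -0.] [125. 307.] 86.3
(array([  9.49, -23.23,  -9.79]), array([  0.2,  -0.1, -56.4])) (array([  9.46, -23.26,  -0.79]), array([  0.2,  -0.1, -56.4])) (array([  9.49, -23.23,  -9.79]), array([0., 0., 0.]))
```

Emit:
servo_tool(
  plan=[
    [6.7, 0, 0, -5, 0, 0, 0],
    [6.7, 0, 0, -10, 0, 0, 0],
    [6.7, 9.7, -23.1, -10, 0, 0, -56],
    [6.7, 9.7, -23.1, -10, 0, 0, -56],
    [6.7, 9.7, -23.1, -10, 0, 0, -56],
    [6.7, 9.7, -23.1, -10, 0, 0, -56],
    [6.7, 9.7, -23.1, -10, 0, 0, -56],
    [6.7, 9.7, -23.1, -10, 0, 0, -56],
    [6.7, 9.7, -23.1, -6, 0, 0, -56],
    [6.7, 9.7, -23.1, -1, 0, 0, -56],
  ],
)

```text
clock: 8.25
position: [0.5421, -0.1127, 0.1023]
tool_rot: [3.133, -0.001, 1.217]
force: [2.1, -0.0, -0.8]
grip_width: 0.0671
finger_force: 0.0
```

```bash
python3 - <<'E'
from h import *
print(rel((.540,-.113,.03),1.21))
E
```

```text
(array([-0.1 , -0.24,  7.23]), array([ 0.5, -0. ,  0.4]))
```

Emit:
servo_tool(
  plan=[
    [6.7, -0.1, -0.2, 4, 0, 0, 0],
    [6.7, -0.1, -0.2, 7.2, 0, 0, 0],
    [6.7, -0.1, -0.2, 7.2, 0, 0, 0],
    [3, -0.1, -0.2, 7.2, 0, 0, 0],
    [3, -0.1, -0.2, 7.2, 0, 0, 0],
    [3, -0.1, -0.2, 7.2, 0, 0, 0],
    [3, 0, 0, 7.2, 0, 0, 0],
    [3, 0, 0, 2, 0, 0, 0],
    [3, 0, 0, -3, 0, 0, 0],
    [3, 0, 0, -8, 0, 0, 0],
  ],
)

```text
clock: 9.25
position: [0.5396, -0.1122, 0.1812]
tool_rot: [3.139, -0.0, 1.214]
force: [0.7, -0.5, -0.7]
grip_width: 0.0435
finger_force: 41.3
```

```bash
python3 - <<'E'
from h import *
print(rel((.55,-.34,.10),.24))
E
```

```text
(array([-20.99,   8.91,   8.13]), array([ 0.1, -0.1, 55.8]))
```

Emit:
servo_tool(
  plan=[
    [3, -21, 8.9, -1, 0, 0, 56],
    [3, -21, 8.9, -1, 0, 0, 56],
    [3, -21, 8.9, -1, 0, 0, 56],
    [3, -21, 8.9, -1, 0, 0, 56],
    [3, -21, 8.9, -1, 0, 0, 56],
    [3, -21, 8.9, -1, 0, 0, 56],
    [3, -21, 8.9, 3, 0, 0, 56],
    [3, -21, 8.9, 8.1, 0, 0, 56],
    [7, -21, 8.9, 8.1, 0, 0, 56],
    [7, -21, 8.9, 8.1, 0, 0, 56],
  ],
)

```text
clock: 10.25
position: [0.5501, -0.3403, 0.0982]
tool_rot: [3.141, -0.001, 0.237]
force: [0.3, 0.0, 1.1]
grip_width: 0.0694
finger_force: 0.0
```

```bash
python3 - <<'E'
from h import *
print(rel((.624,.003,.2),.34))
E
```

```text
(array([ 15.25, -31.63, -10.17]), array([ 0. , -0.1, -5.9]))
```

Emit:
servo_tool(
  plan=[
    [6.5, 0, 0, -5, 0, 0, 0],
    [6.5, 0, 0, -10, 0, 0, 0],
    [6.5, 15.2, -31.6, -10, 0, 0, -6],
    [6.5, 15.2, -31.6, -10, 0, 0, -6],
    [6.5, 15.2, -31.6, -10, 0, 0, -6],
    [6.5, 15.2, -31.6, -10, 0, 0, -6],
    [6.5, 15.2, -31.6, -10, 0, 0, -6],
    [6.5, 15.2, -31.6, -9, 0, 0, -6],
    [6.5, 15.2, -31.6, -6, 0, 0, -6],
    [6.5, 15.2, -31.6, -1, 0, 0, -6],
  ],
)

```text
clock: 11.25
position: [0.6272, 0.0079, 0.1195]
tool_rot: [3.141, -0.012, 0.347]
force: [0.8, -0.7, -1.2]
grip_width: 0.0649
finger_force: 0.0
```

```bash
python3 - <<'E'
from h import *
f=grab("side");cv2.imwrite("pics/s3.png",cv2.resize(f["frame"][130:300,150:350],(800,600)))
print(rel((.624,.003,.029),.34))
E
```

```text
(array([0.05, 0.39, 8.07]), array([-0.1,  0. ,  0.4]))
```

View pics/s3.png

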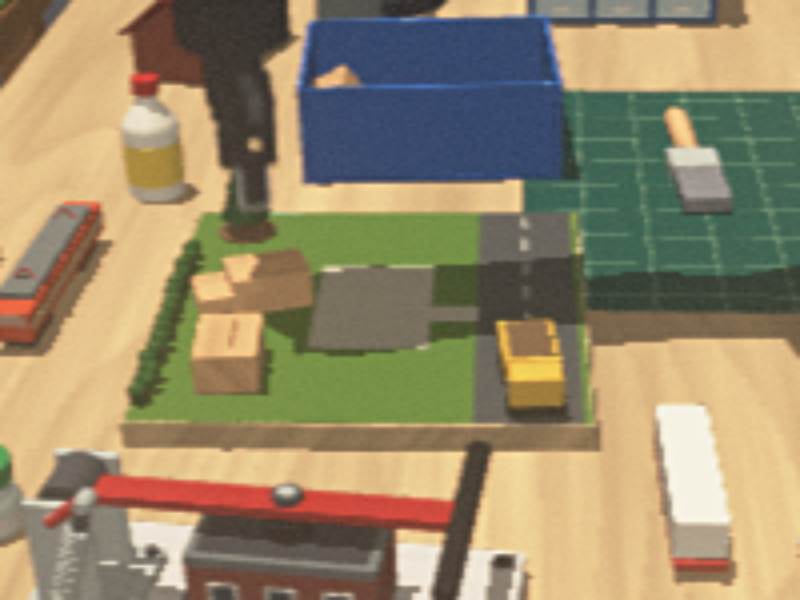

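Two offcuts remain: the stepped one at (255,280) and the block at (230,350). A piece in the tub shows above the near wall at (338,75), leaning.

Emit:
servo_tool(
  plan=[
    [6.5, 0, 0.4, 4, 0, 0, 0],
    [6.5, 0, 0.4, 8.2, 0, 0, 0],
    [6.5, 0, 0.4, 8.2, 0, 0, 0],
    [3, 0, 0.4, 8.2, 0, 0, 0],
    [3, 0, 0.4, 8.2, 0, 0, 0],
    [3, 0, 0.4, 8.2, 0, 0, 0],
    [3, 0, 0.4, 8.2, 0, 0, 0],
    [3, 0, 0.4, 3, 0, 0, 0],
    [3, 0, 0, -3, 0, 0, 0],
    [3, 0, 0, -7, 0, 0, 0],
  ],
)

```text
clock: 12.3
position: [0.6232, 0.0017, 0.1864]
tool_rot: [3.141, -0.003, 0.342]
force: [1.2, 0.6, 0.1]
grip_width: 0.0392
finger_force: 41.2
```

```bash
python3 - <<'E'
from h import *
print(rel((.48,-.31,.11),.24))
E
```

```text
(array([-23.96,  24.57,   7.58]), array([ 0. , -0.2,  5.8]))
```

Emit:
servo_tool(
  plan=[
    [3, -24, 24.6, -1, 0, 0, 6],
    [3, -24, 24.6, -1, 0, 0, 6],
    [3, -24, 24.6, -1, 0, 0, 6],
    [3, -24, 24.6, -1, 0, 0, 6],
    [3, -24, 24.6, -1, 0, 0, 6],
    [3, -24, 24.6, -1, 0, 0, 6],
    [3, -24, 24.6, -1, 0, 0, 6],
    [3, -24, 24.6, 3, 0, 0, 6],
    [3, -24, 24.6, 7.6, 0, 0, 6],
    [3, -24, 24.6, 7.6, 0, 0, 6],
  ],
)

```text
clock: 13.3
position: [0.4774, -0.31, 0.1036]
tool_rot: [-3.139, 0.003, 0.236]
force: [0.3, 0.0, -0.8]
grip_width: 0.039
finger_force: 41.2
```

Emit:
servo_tool(
  plan=[
    [8.5, 0, 0, 0, 0, 0, 0],
    [8.5, 0, 0, 0, 0, 0, 0],
    [8.5, 0, 0, -5, 0, 0, 0],
    [8.5, 0, 0, -9, 0, 0, 0],
  ],
)

```text
clock: 13.7
position: [0.4799, -0.3106, 0.1994]
tool_rot: [3.14, -0.002, 0.237]
force: [0.8, -0.8, 0.9]
grip_width: 0.0848
finger_force: 0.0
```

```bash
python3 - <<'E'
from h import *
f=grab("top"); I=f["frame"]
m=pine(f); m[:160]=0; m[228:]=0; m[:,:212]=0; m[:,298:]=0
for b in blobs(f,m,.04): print("pine",*b)
cv2.imwrite("pics/t3.png",cv2.resize(I[140:260,190:400],(800,457),interpolation=cv2.INTER_CUBIC))
print(rel((.633,.107,.19),.07))
E
```

```text
pine [225. 172.] [633. 107.] [41. 59.] 93.9
(array([ 24.48, -37.19,   1.51]), array([ 0.4, -0.5,  9.6]))
```

View pics/t3.png

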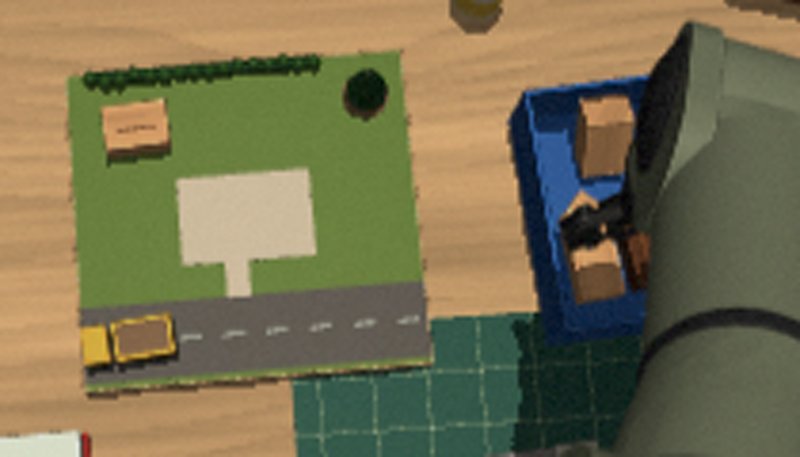

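One offcut is left on the module, at (137,125). The plot is clear, and the pieces lie inside the tub.

Emit:
servo_tool(
  plan=[
    [8.5, 24.5, -37.2, 0, 0, 0, 9.6],
    [8.5, 24.5, -37.2, 0, 0, 0, 9.6],
    [8.5, 24.5, -37.2, 0, 0, 0, 9.6],
    [8.5, 24.5, -37.2, 0, 0, 0, 9.6],
    [8.5, 24.5, -37.2, 0, 0, 0, 9.6],
    [8.5, 24.5, -37.2, 0, 0, 0, 9.6],
    [8.5, 24.5, -37.2, 0, 0, 0, 9.6],
    [8.5, 24.5, -37.2, 2, 0, 0, 9.6],
    [8.5, 24.5, -37.2, 7, 0, 0, 9.6],
    [8.5, 24.5, -37.2, 10, 0, 0, 9.6],
  ],
)

```text
clock: 14.75
position: [0.6323, 0.1117, 0.1025]
tool_rot: [-3.139, -0.007, 0.072]
force: [1.6, -0.2, -0.4]
grip_width: 0.0849
finger_force: 0.0
```

```bash
python3 - <<'E'
from h import *
print(rel((.633,.107,.029),.07))
E
```

```text
(array([-0.02,  0.5 ,  7.35]), array([-0.1, -0.4,  0.1]))
```

Emit:
servo_tool(
  plan=[
    [8.5, 0, 0.4, 4, 0, 0, 0],
    [8.5, 0, 0.4, 7.3, 0, 0, 0],
    [8.5, 0, 0.4, 7.3, 0, 0, 0],
    [4, 0, 0.4, 7.3, 0, 0, 0],
    [4, 0, 0.4, 7.3, 0, 0, 0],
    [4, 0, 0.4, 7.3, 0, 0, 0],
    [4, 0, 0.4, 7.3, 0, 0, 0],
    [4, 0, 0.4, 3, 0, 0, 0],
    [4, 0, 0.4, -3, 0, 0, 0],
    [4, 0, 0.4, -8, 0, 0, 0],
  ],
)

```text
clock: 15.75
position: [0.6302, 0.1031, 0.1736]
tool_rot: [-3.141, -0.002, 0.069]
force: [0.1, -0.6, -0.6]
grip_width: 0.0593
finger_force: 44.1
```

```bash
python3 - <<'E'
from h import *
print(rel((.53,-.335,.12),.17))
E
```

```text
(array([-13.03,  43.02,   5.31]), array([-0. , -0.1, -5.8]))
```

Emit:
servo_tool(
  plan=[
    [4, -13, 43, -2, 0, 0, -6],
    [4, -13, 43, -2, 0, 0, -6],
    [4, -13, 43, -2, 0, 0, -6],
    [4, -13, 43, -2, 0, 0, -6],
    [4, -13, 43, -2, 0, 0, -6],
    [4, -13, 43, -2, 0, 0, -6],
    [4, -13, 43, -2, 0, 0, -6],
    [4, -13, 43, -2, 0, 0, -6],
    [4, -13, 43, -2, 0, 0, -6],
    [4, -13, 43, -2, 0, 0, -6],
  ],
)

```text
clock: 16.75
position: [0.5272, -0.3429, 0.192]
tool_rot: [3.136, -0.001, 0.165]
force: [-0.1, 0.2, -1.4]
grip_width: 0.0592
finger_force: 44.2
```

Emit:
servo_tool(
  plan=[
    [4, 0, 0, 4, 0, 0, 0],
    [4, 0, 0, 7.3, 0, 0, 0],
    [4, 0, 0, 7.3, 0, 0, 0],
    [8.5, 0, 0, 7.3, 0, 0, 0],
    [8.5, 0, 0, 7.3, 0, 0, 0],
    [8.5, 0, 0, 3, 0, 0, 0],
    [8.5, 0, 0, -2, 0, 0, 0],
    [5, 0, 0, -6, 0, 0, 0],
  ],
)

```text
clock: 17.55
position: [0.5306, -0.335, 0.2544]
tool_rot: [3.139, -0.003, 0.174]
force: [-0.2, -0.5, -0.6]
grip_width: 0.073
finger_force: 0.0
```

```bash
python3 - <<'E'
from h import *
f=grab("top"); I=f["frame"]; h=cv2.cvtColor(I,cv2.COLOR_BGR2HSV)
m=(h[...,1]<80)&(h[...,2]>150); m[:150]=0; m[230:]=0; m[:,:215]=0; m[:,295:]=0
mo=cv2.morphologyEx(m.astype(np.uint8),cv2.MORPH_OPEN,np.ones((11,11)))
for b in blobs(f,mo,.022): print("plot",*b)
m=(h[...,1]>100)&(h[...,0]<8)|(h[...,0]>174)&(h[...,1]>100); 
hh=(h[...,0]>30)&(h[...,0]<60)&(h[...,1]>60)
hh[:150]=0;hh[245:]=0;hh[:,:205]=0;hh[:,305:]=0
cv2.imwrite("pics/t4.png",cv2.resize(I[140:260,130:400],(800,356),interpolation=cv2.INTER_CUBIC))
seat=np.array([.553,.352]); 
s=bot.observe(); print(s["qpos"].round(2), s["position"].round(3))
E
```

```text
plot [254. 197.] [544.  10.] [ 83. 120.] 86.9
[ 0.63  0.5  -0.23  1.56  0.13  1.09 -1.04] [ 0.532 -0.336  0.261]
```

View pics/t4.png

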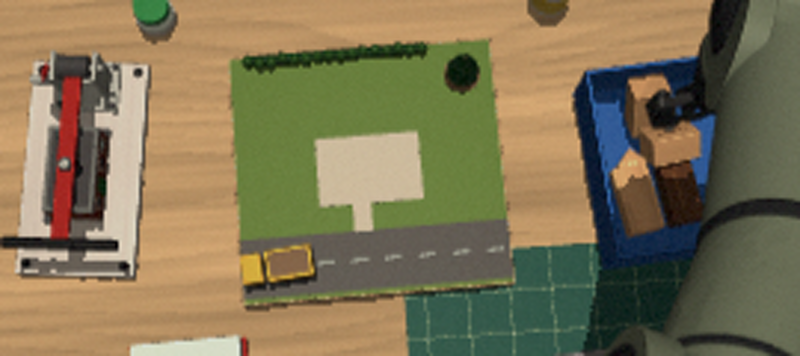

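The module is clear, and all five offcuts lie in the tub (pieces at (645,100)–(680,190)). The clamp arm is still shut.

```bash
python3 - <<'E'
from h import *
print(rel((.459,.317,.2),np.radians(84.5)))
E
```

```text
(array([  3.99, -65.63,   5.63]), array([  0.7,  -0.2, -74.6]))
```

Emit:
servo_tool(
  plan=[
    [4, 4, -65.6, 3, 0, 0, -20],
    [4, 4, -65.6, 3, 0, 0, -40],
    [4, 4, -65.6, 3, 0, 0, -60],
    [4, 4, -65.6, 3, 0, 0, -74.6],
    [4, 4, -65.6, 3, 0, 0, -74.6],
    [4, 4, -65.6, 3, 0, 0, -74.6],
    [4, 4, -65.6, 3, 0, 0, -74.6],
    [4, 4, -65.6, 4, 0, 0, -74.6],
    [4, 4, -65.6, 5.6, 0, 0, -74.6],
    [4, 4, -65.6, 5.6, 0, 0, -74.6],
  ],
)

```text
clock: 18.6
position: [0.4741, 0.1623, 0.2174]
tool_rot: [3.138, -0.0, 1.479]
force: [0.7, -0.6, -0.8]
grip_width: 0.0398
finger_force: 0.0
```

```bash
python3 - <<'E'
from h import *
print(rel((.459,.317,.15),np.radians(84.5)))
E
```

```text
(array([15.26, -2.94,  6.73]), array([ 0.2, -0. ,  0.2]))
```

Emit:
servo_tool(
  plan=[
    [4, 15.2, -2.9, 2, 0, 0, 0],
    [4, 15.2, -2.9, 6.7, 0, 0, 0],
    [4, 15.2, -2.9, 6.7, 0, 0, 0],
    [4, 15.2, -2.9, 6.7, 0, 0, 0],
    [4, 15.2, -2.9, 6.7, 0, 0, 0],
    [4, 15.2, -2.9, 6.7, 0, 0, 0],
  ],
)

```text
clock: 19.2
position: [0.4598, 0.3147, 0.1498]
tool_rot: [3.14, -0.0, 1.476]
force: [-0.1, -0.5, 0.3]
grip_width: 0.0396
finger_force: 0.0
```

```bash
python3 - <<'E'
from h import *
f=grab("side");cv2.imwrite("pics/s5.png",cv2.resize(f["frame"][190:350,130:330],(800,640))[:600])
print(rel((.460,.317,.081),np.radians(84.5)))
E
```

```text
(array([ 0.29, -0.06,  6.9 ]), array([ 0.1, -0. ,  0. ]))
```

View pics/s5.png

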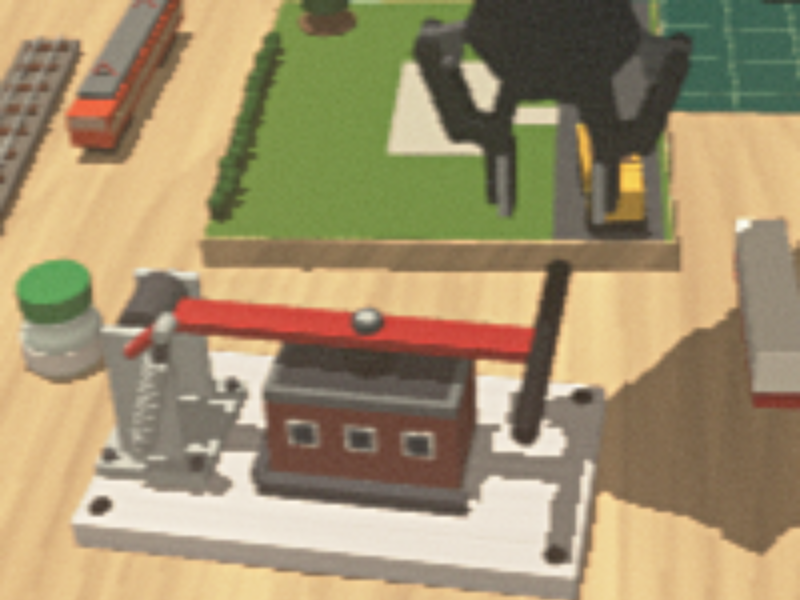

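The fingers straddle the far half of the bar (fingers at x≈500 and 605, bar at 552). Descend and grip.

Emit:
servo_tool(
  plan=[
    [4, 0.2, 0, 4, 0, 0, 0],
    [4, 0.2, 0, 6.9, 0, 0, 0],
    [4, 0.2, 0, 6.9, 0, 0, 0],
    [0.5, 0.2, 0, 6.9, 0, 0, 0],
    [0.5, 0.2, 0, 6.9, 0, 0, 0],
    [0.5, 0.2, 0, 6.9, 0, 0, 0],
    [0.5, 0.2, 0, 6.9, 0, 0, 0],
    [0.5, 0.2, 0, 6.9, 0, 0, 0],
  ],
  force=40,
)

```text
clock: 20.05
position: [0.46, 0.3167, 0.0817]
tool_rot: [3.14, -0.001, 1.475]
force: [-5.2, -1.7, 7.9]
grip_width: 0.0128
finger_force: 38.9
```

Emit:
servo_tool(
  plan=[
    [0.5, 0, 0.1, -2.05, 0, 0, 0],
    [0.5, 0, 0.4, -4.1, 0, 0, 0],
    [0.5, 0, 0.9, -6.1, 0, 0, 0],
    [0.5, 0, 1.6, -8.0, 0, 0, 0],
    [0.5, 0, 2.5, -9.8, 0, 0, 0],
    [0.5, 0, 3.6, -11.6, 0, 0, 0],
    [0.5, 0, 4.8, -13.2, 0, 0, 0],
    [0.5, 0, 6.2, -14.7, 0, 0, 0],
    [0.5, 0, 7.8, -16.1, 0, 0, 0],
    [0.5, 0, 9.4, -17.25, 0, 0, 0],
  ],
)

```text
clock: 21.05
position: [0.5517, 0.3084, 0.2563]
tool_rot: [-3.141, -0.001, 1.477]
force: [-8.7, -0.9, 11.5]
grip_width: 0.0129
finger_force: 40.2
```

Emit:
servo_tool(
  plan=[
    [0.5, 0, 1.8, -1.0, 0, 0, 0],
    [0.5, 0, 3.65, -1.9, 0, 0, 0],
    [0.5, 0, 5.6, -2.5, 0, 0, 0],
    [0.5, 0, 7.6, -2.95, 0, 0, 0],
    [0.5, 0, 9.6, -3.2, 0, 0, 0],
    [0.5, 0, 11.7, -3.2, 0, 0, 0],
    [0.5, 0, 13.3, -3.1, 0, 0, 0],
    [0.5, 0, 13.3, -3.1, 0, 0, 0],
  ],
)

```text
clock: 21.85
position: [0.6875, 0.2952, 0.2854]
tool_rot: [3.139, -0.004, 1.475]
force: [4.4, 3.2, 3.5]
grip_width: 0.0129
finger_force: 42.8
```

Emit:
servo_tool(
  plan=[
    [4, 0, 0, 0, 0, 0, 0],
    [4, 0, 0, 0, 0, 0, 0],
    [4, 0, 0, 0, 0, 0, 0],
    [4, 0, 0, -4, 0, 0, 0],
    [4, 0, 0, -8, 0, 0, 0],
  ],
)

```text
clock: 22.35
position: [0.6847, 0.2946, 0.3639]
tool_rot: [-3.14, 0.001, 1.476]
force: [0.0, -0.7, 1.0]
grip_width: 0.04
finger_force: 0.0
```

```bash
python3 - <<'E'
from h import *
f=grab("side");cv2.imwrite("pics/s6.png",cv2.resize(f["frame"][130:350,110:330],(600,600)))
print(rel((.545,.352,.36),np.radians(174.5)))
E
```

```text
(array([  4.27, -14.55,   1.15]), array([  0.4,   0. , -90. ]))
```

View pics/s6.png

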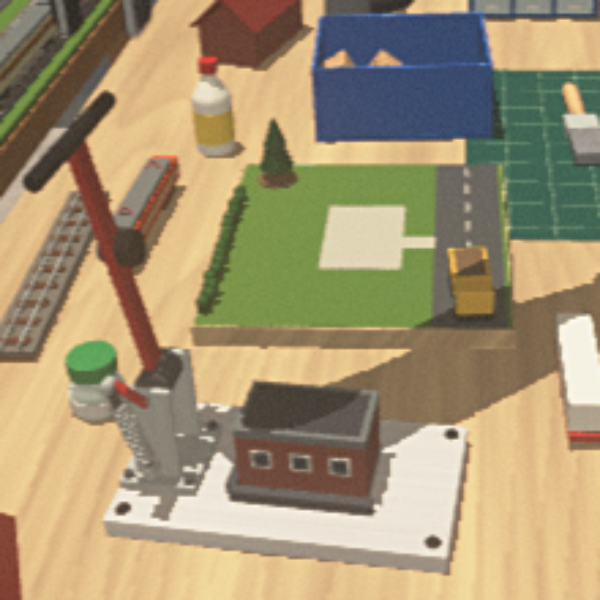

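The clamp arm is standing open by itself and the cabin is still seated (300,440). Next: turn to the cabin.

Emit:
servo_tool(
  plan=[
    [8.5, 0, -5, 0, 0, 0, -8],
    [8.5, 2, -10, 0, 0, 0, -16],
    [8.5, 4.3, -14.6, 0, 0, 0, -25],
    [8.5, 4.3, -14.6, 1, 0, 0, -40],
    [8.5, 4.3, -14.6, 1, 0, 0, -60],
    [8.5, 4.3, -14.6, 1, 0, 0, -80],
    [8.5, 4.3, -14.6, 1, 0, 0, -90],
    [8.5, 4.3, -14.6, 1, 0, 0, -90],
    [8.5, 4.3, -14.6, 1, 0, 0, -90],
    [8.5, 4.3, -14.6, 1, 0, 0, -90],
  ],
)

```text
clock: 23.4
position: [0.5438, 0.3515, 0.3536]
tool_rot: [-3.141, 0.0, 2.962]
force: [0.2, -0.4, -0.9]
grip_width: 0.0848
finger_force: 0.0
```

```bash
python3 - <<'E'
from h import *
f=grab("top");I=f["frame"]
cv2.imwrite("pics/t6.png",cv2.resize(I[145:250,125:195],(400,600),interpolation=cv2.INTER_CUBIC))
c=proj(f,[[.553,.352,.08],[.545,.352,.08]]);print(c)
print(rel((.545,.3525,.11),np.radians(174.5)),bot.observe()["qpos"].round(2))
E
```

```text
[[153.32699357 196.875139  ]
 [153.36307924 199.18000324]]
(array([-0.09,  0.14, 24.34]), array([-0. , -0. , -4.2])) [-0.09  0.62 -0.98  1.34  0.51  1.45  0.35]
```

View pics/t6.png

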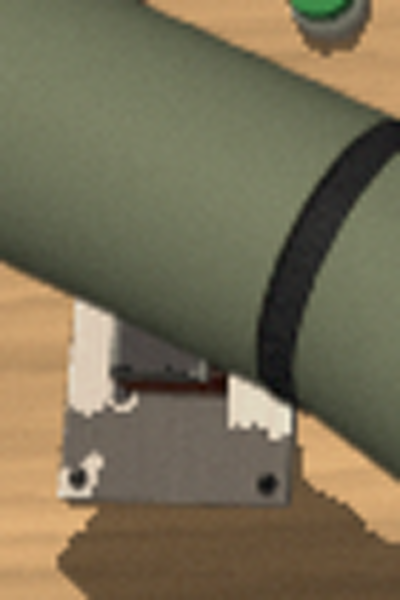

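The arm hides most of the cabin, but its −x roof edge shows at crop (118,372)–(210,380).

```bash
python3 - <<'E'
from h import *
f=grab("top")
e=cast(f,np.array([(118,372),(210,380)])/5.714+[125,145]-.4,.08)[:,:2];print(e)
m=e.mean(0); print(m+.05*np.array([.9954,-.0958]))
g=cv2.imwrite("pics/s7.png",grab("side")["frame"])
E
```

```text
[[0.51050602 0.37989773]
 [0.50219424 0.32571851]]
[0.55612013 0.34801812]
```

View pics/s7.png

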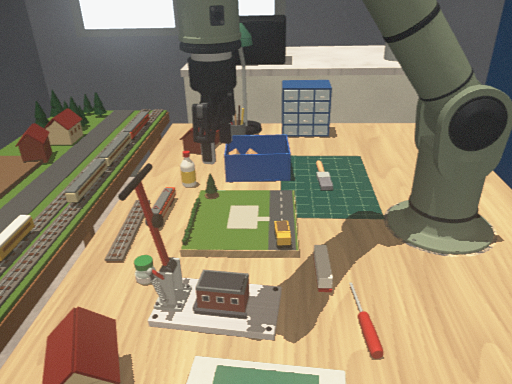

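The gripper column stands clear of the raised clamp arm (arm at (150,220), tool at (210,150)), so descend.

Emit:
servo_tool(
  plan=[
    [8.5, -0.4, 0.1, 4, 0, 0, -4.2],
    [8.5, -0.4, 0.1, 8, 0, 0, -4.2],
    [8.5, -0.4, 0.1, 12, 0, 0, -4.2],
    [8.5, -0.4, 0.1, 16, 0, 0, -4.2],
    [8.5, -0.4, 0.1, 20, 0, 0, -4.2],
    [8.5, -0.4, 0.1, 22, 0, 0, -4.2],
    [8.5, -0.4, 0.1, 24.3, 0, 0, -4.2],
    [8.5, -0.4, 0.1, 24.3, 0, 0, -4.2],
    [8.5, -0.4, 0.1, 24.3, 0, 0, -4.2],
  ],
)

```text
clock: 24.45
position: [0.5484, 0.3521, 0.1108]
tool_rot: [-3.142, -0.0, 3.026]
force: [0.3, -0.8, 0.3]
grip_width: 0.0849
finger_force: 0.0
```

```bash
python3 - <<'E'
from h import *
print(rel((.548,.3505,.043),np.radians(174.5)),bot.observe()["qpos"].round(2))
E
```

```text
(array([ 0.02, -0.16,  6.78]), array([-0. , -0. , -1.1])) [-0.13  0.85 -0.87  1.59  0.72  1.05  0.24]
```

Emit:
servo_tool(
  plan=[
    [8.5, 0, -0.1, 3, 0, 0, -1],
    [8.5, 0, -0.1, 6.7, 0, 0, -1],
    [8.5, 0, -0.1, 6.7, 0, 0, -1],
    [8.5, 0, -0.1, 6.7, 0, 0, -1],
    [5, 0, -0.1, 6.7, 0, 0, -1],
    [5, 0, -0.1, 6.7, 0, 0, -1],
    [5, 0, -0.1, 6.7, 0, 0, -1],
    [5, 0, -0.1, 6.7, 0, 0, -1],
    [5, 0, -0.1, 6.7, 0, 0, -1],
  ],
  force=30,
)

```text
clock: 25.35
position: [0.5491, 0.3514, 0.0452]
tool_rot: [3.14, 0.002, 3.045]
force: [-1.6, -2.1, 11.7]
grip_width: 0.0578
finger_force: 30.6
```

Emit:
servo_tool(
  plan=[
    [5, 0, 0, -1.5, 0, 0, 0],
    [5, 0, 0, -3, 0, 0, 0],
    [5, 0, 0, -5, 0, 0, 0],
    [5, 0, 0, -7, 0, 0, 0],
    [5, 0, 0, -9, 0, 0, 0],
    [5, 0, 0, -11, 0, 0, 0],
    [5, 0, 0, -12, 0, 0, 0],
    [5, 0, 0, -12, 0, 0, 0],
  ],
)

```text
clock: 26.15
position: [0.5488, 0.3513, 0.1649]
tool_rot: [3.14, 0.002, 3.046]
force: [-0.3, 0.2, -2.2]
grip_width: 0.0572
finger_force: 34.0
```

```bash
python3 - <<'E'
from h import *
f=grab("side");I=f["frame"]
s=bot.observe();print(s["position"],s["grip_width"],rel((.544,.010,.165),np.radians(90.9)))
# brick side: project expected long-face corners to compare with mask
h=cv2.cvtColor(I,cv2.COLOR_BGR2HSV)
m=((h[...,0]<12)|(h[...,0]>172))&(h[...,1]>90)&(h[...,2]>40)&(h[...,2]<170)
c=proj(f,s["position"]).round(0)[0].astype(int);print(c)
M=np.zeros_like(m);M[c[1]-40:c[1]+60,c[0]-70:c[0]+70]=1
n,l,st,ce=cv2.connectedComponentsWithStats((m&M).astype(np.uint8));print([(x.tolist()) for x in st[1:] if x[4]>40])
ax=np.array([.9954,-.0958,0]);ay=np.array([.0958,.9954,0])
z=s["position"][2]-.027
for sg in(-1,1):
    print(sg,proj(f,s["position"]*[1,1,0]+ax*(.007+sg*.05)+ay*.029+[0,0,z+.02]))
cv2.imwrite("pics/s8.png",cv2.resize(I[c[1]-60:c[1]+90,c[0]-100:c[0]+100],(800,600),interpolation=cv2.INTER_CUBIC))
E
```

```text
[0.54846428 0.35085935 0.16358024] 0.05760543711157825 (array([ -2.83, -33.97,  -0.15]), array([ 0. ,  0. , 83.6]))
[222 247]
[[152, 223, 18, 43, 301], [191, 235, 56, 31, 788], [152, 271, 12, 9, 43]]
-1 [[241.03431945 260.85543975]]
1 [[190.28205123 256.63637748]]
```

Emit:
servo_tool(
  plan=[
    [5, -0.3, -3, 0, 0, 0, 6],
    [5, -0.6, -7, 0, 0, 0, 14],
    [5, -1, -11, 0, 0, 0, 22],
    [5, -1.4, -15, 0, 0, 0, 30],
    [5, -1.8, -19, 0, 0, 0, 38],
    [5, -2.2, -23, 0, 0, 0, 46],
    [5, -2.5, -27, 0, 0, 0, 54],
    [5, -2.8, -31, 0, 0, 0, 62],
    [5, -2.8, -33.4, 0, 0, 0, 70],
    [5, -2.8, -33.4, 0, 0, 0, 77],
  ],
)

```text
clock: 27.2
position: [0.5434, 0.0113, 0.162]
tool_rot: [-3.139, 0.002, 1.691]
force: [1.0, 0.4, -1.2]
grip_width: 0.0576
finger_force: 34.0
```

```bash
python3 - <<'E'
from h import *
print(rel((.544,.016,.1),np.radians(90.9)),bot.observe()["grip_width"])
E
```

```text
(array([0.47, 0.13, 6.2 ]), array([-0.1,  0.1,  6. ])) 0.05764322327268871
```

Emit:
servo_tool(
  plan=[
    [5, 0.4, 0.1, 2, 0, 0, 3],
    [5, 0.4, 0.1, 4, 0, 0, 6],
    [5, 0.4, 0.1, 6.2, 0, 0, 6],
    [5, 0.4, 0.1, 8, 0, 0, 6],
    [5, 0.4, 0.1, 8, 0, 0, 6],
    [5, 0.4, 0.1, 8, 0, 0, 6],
  ],
)

```text
clock: 27.8
position: [0.5444, 0.02, 0.0829]
tool_rot: [-3.14, -0.0, 1.597]
force: [-0.4, 0.5, -1.9]
grip_width: 0.0572
finger_force: 33.9
```

```bash
python3 - <<'E'
from h import *
s=bot.observe();print(s["position"],rel((.544,.016,.0505),np.radians(90.9)))
f=grab("side");I=f["frame"];c=proj(f,[.544,.01,.053])[0].astype(int)
cv2.imwrite("pics/s9.png",cv2.resize(I[c[1]-60:c[1]+60,c[0]-80:c[0]+80],(800,600),interpolation=cv2.INTER_CUBIC))
m=cv2.cvtColor(I,cv2.COLOR_BGR2HSV)
z=s["position"][2]-.027
for y in (-.04,.06): print(proj(f,[[.515,y,z],[.573,y,z]]).round(1))
E
```

```text
[0.54436039 0.02002157 0.08293699] (array([-0.4 , -0.04,  3.24]), array([-0.1, -0. ,  0.6]))
[[253.6 197.6]
 [233.6 197.4]]
[[251.1 215.9]
 [229.7 215.6]]
```

View pics/s9.png

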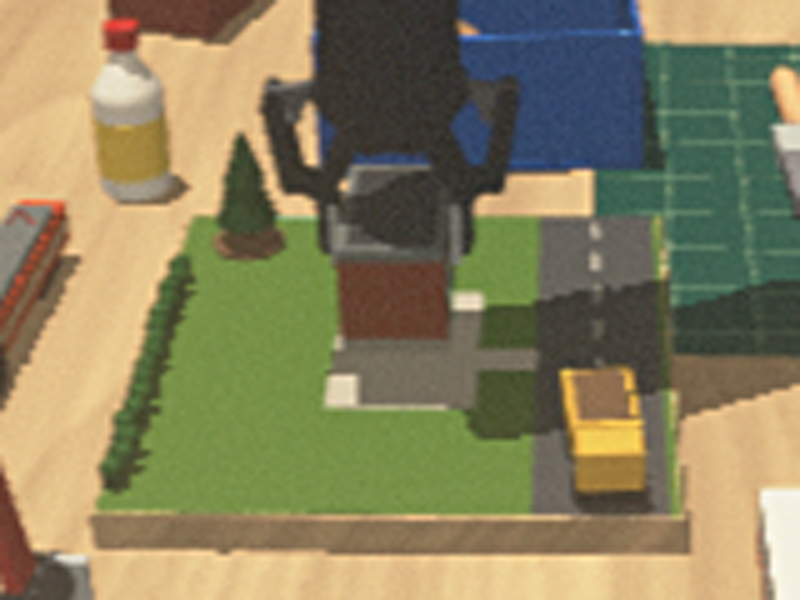

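The cabin hangs upright and level above the plot (its base at (395,335), plot under it), green-door side to the road (right). Lower it and check contact.

Emit:
servo_tool(
  plan=[
    [5, -0.4, 0, 1, 0, 0, 0.5],
    [5, -0.4, 0, 2, 0, 0, 0.5],
    [5, -0.4, 0, 2.6, 0, 0, 0.5],
    [5, -0.4, 0, 3, 0, 0, 0.5],
    [5, -0.4, 0, 3.2, 0, 0, 0.5],
    [5, -0.4, 0, 3.3, 0, 0, 0.5],
    [5, -0.4, 0, 3.3, 0, 0, 0.5],
  ],
)

```text
clock: 28.55
position: [0.5448, 0.0159, 0.0501]
tool_rot: [3.141, -0.0, 1.589]
force: [0.9, 0.0, -2.4]
grip_width: 0.0575
finger_force: 34.0
```

Emit:
servo_tool(
  plan=[
    [5, 0, 0, 0.05, 0, 0, 0],
    [5, 0, 0, 0.1, 0, 0, 0],
    [5, 0, 0, 0.1, 0, 0, 0],
    [5, 0, 0, 0.1, 0, 0, 0],
  ],
)

```text
clock: 28.95
position: [0.5449, 0.0159, 0.0492]
tool_rot: [3.141, -0.0, 1.588]
force: [0.9, 0.1, -0.6]
grip_width: 0.0576
finger_force: 34.2
```

Contact is starting; release and lift.

Emit:
servo_tool(
  plan=[
    [5, 0, 0, 0.05, 0, 0, 0],
    [7, 0, 0, 0.05, 0, 0, 0],
    [8.5, 0, 0, 0.05, 0, 0, 0],
    [8.5, 0, 0, 0.05, 0, 0, 0],
    [8.5, 0, 0, 0, 0, 0, 0],
    [8.5, 0, 0, -2, 0, 0, 0],
    [8.5, 0, 0, -5, 0, 0, 0],
    [8.5, 0, 0, -9, 0, 0, 0],
    [8.5, 0, 0, -14, 0, 0, 0],
    [8.5, 0, 0, -18, 0, 0, 0],
  ],
)

```text
clock: 29.95
position: [0.5447, 0.0161, 0.2316]
tool_rot: [3.141, -0.0, 1.589]
force: [0.5, -0.6, -0.1]
grip_width: 0.0846
finger_force: 0.0
```

```bash
python3 - <<'E'
from h import *
s=bot.observe();print(s["position"],rel((.48,.30,.36),np.radians(84.5)))
E
```

```text
[0.54473801 0.01611353 0.23163435] (array([ 28.5 ,  -5.95, -12.83]), array([ 0.1, -0. ,  6.5]))
```

Emit:
servo_tool(
  plan=[
    [4, 2, 2, -5, 0, 0, 2],
    [4, 4, 4, -10, 0, 0, 4],
    [4, 8, 6, -13.3, 0, 0, 6.5],
    [4, 27.5, 16, -13.3, 0, 0, 6.5],
    [4, 27.5, 16, -13.3, 0, 0, 6.5],
    [4, 27.5, 16, -13.3, 0, 0, 6.5],
    [4, 27.5, 16, -13.3, 0, 0, 6.5],
    [4, 27.5, 16, -13.3, 0, 0, 6.5],
    [4, 27.5, 16, -13.3, 0, 0, 6.5],
    [4, 27.5, 16, -13.3, 0, 0, 6.5],
  ],
)

```text
clock: 30.95
position: [0.6996, 0.2945, 0.3612]
tool_rot: [-3.14, 0.0, 1.476]
force: [0.2, 0.1, -0.1]
grip_width: 0.0402
finger_force: 0.0
```

```bash
python3 - <<'E'
from h import *
s=bot.observe();print(s["position"],rel((.701,.294,.283),np.radians(84.5)))
f=grab("top");I=f["frame"];h=cv2.cvtColor(I,cv2.COLOR_BGR2HSV)
c=proj(f,[.544,.01,.084])[0];print(c)
g=(h[...,1]<70)&(h[...,2]<130)   # grey roof
g[:int(c[1])-30]=0;g[int(c[1])+18:]=0;g[:,:int(c[0])-35]=0;g[:,int(c[0])+35:]=0
g=cv2.morphologyEx(g.astype(np.uint8),cv2.MORPH_OPEN,np.ones((5,5)))
for b in blobs(f,g,.084): print("roof",*b)
f=grab("side");I=f["frame"];h=cv2.cvtColor(I,cv2.COLOR_BGR2HSV)
# black bar endpoints above jig: rays hit at bar height .302
d=(h[...,2]<60); q=proj(f,[[.703,.338,.302],[.697,.273,.302],[.709,.403,.302]]).round(0);print(q)
M=np.zeros_like(d);x0,y0=q.min(0).astype(int)-12;x1,y1=q.max(0).astype(int)+12;M[y0:y1,x0:x1]=1
for cc in cv2.findContours((d&M).astype(np.uint8),cv2.RETR_EXTERNAL,cv2.CHAIN_APPROX_NONE)[0]:
    if cv2.contourArea(cc)>60: r=cv2.minAreaRect(cc);print("bar",r)
E
```

```text
[0.6996083  0.29452614 0.36115012] (array([-0.04,  0.15,  7.81]), array([-0.1,  0. ,  0.1]))
[253.87950487 192.86056775]
roof [241. 191.] [572.  33.] [164. 199.] 86.3
[[136. 181.]
 [149. 166.]
 [121. 198.]]
```

Emit:
servo_tool(
  plan=[
    [4, 0, 0.1, 4, 0, 0, 0],
    [4, 0, 0.1, 7.8, 0, 0, 0],
    [4, 0, 0.1, 7.8, 0, 0, 0],
    [0.5, 0, 0.1, 7.8, 0, 0, 0],
    [0.5, 0, 0.1, 7.8, 0, 0, 0],
    [0.5, 0, 0.1, 7.8, 0, 0, 0],
    [0.5, 0, 0.1, 7.8, 0, 0, 0],
    [0.5, 0, 0.1, 7.8, 0, 0, 0],
  ],
  force=40,
)

```text
clock: 31.85
position: [0.7005, 0.2934, 0.287]
tool_rot: [3.141, -0.0, 1.475]
force: [-9.6, -4.9, 4.8]
grip_width: 0.0124
finger_force: 39.1
```

Emit:
servo_tool(
  plan=[
    [0.5, 0, -2, -0.3, 0, 0, 0],
    [0.5, 0, -4.1, -0.3, 0, 0, 0],
    [0.5, 0, -6.1, -0.2, 0, 0, 0],
    [0.5, 0, -8.1, 0.2, 0, 0, 0],
    [0.5, 0, -10.1, 0.7, 0, 0, 0],
    [0.5, 0, -12, 1.5, 0, 0, 0],
    [0.5, 0, -13.85, 2.4, 0, 0, 0],
    [0.5, 0, -15.6, 3.5, 0, 0, 0],
    [0.5, 0, -17.2, 4.8, 0, 0, 0],
    [0.5, 0, -18.65, 6.2, 0, 0, 0],
  ],
)

```text
clock: 32.85
position: [0.5156, 0.3116, 0.2243]
tool_rot: [3.138, -0.001, 1.475]
force: [-3.9, -0.9, 3.7]
grip_width: 0.0125
finger_force: 42.1
```

Emit:
servo_tool(
  plan=[
    [0.5, 0, -1.3, 1.6, 0, 0, 0],
    [0.5, 0, -2.5, 3.25, 0, 0, 0],
    [0.5, 0, -3.5, 5.05, 0, 0, 0],
    [0.5, 0, -4.3, 6.9, 0, 0, 0],
    [0.5, 0, -4.9, 8.9, 0, 0, 0],
    [0.5, 0, -5.3, 10.9, 0, 0, 0],
    [0.5, 0, -5.5, 12.9, 0, 0, 0],
    [0.5, 0, -5.5, 14.2, 0, 0, 0],
    [0.5, 0, -5.5, 14.2, 0, 0, 0],
  ],
)

```text
clock: 33.75
position: [0.46, 0.3172, 0.0799]
tool_rot: [-3.141, 0.0, 1.476]
force: [-7.8, -1.3, -5.2]
grip_width: 0.0125
finger_force: 43.8
```

Emit:
servo_tool(
  plan=[
    [4, 0, 0, 0, 0, 0, 0],
    [4, 0, 0, 0, 0, 0, 0],
    [4, 0, 0, 0, 0, 0, 0],
    [4, 0, 0, -3, 0, 0, 0],
    [4, 0, 0, -7, 0, 0, 0],
    [4, 0, 0, -12, 0, 0, 0],
    [4, 0, -4, -14, 0, 0, 0],
    [4, 0, -8, -14, 0, 0, 0],
  ],
)

```text
clock: 34.55
position: [0.3813, 0.3253, 0.2233]
tool_rot: [3.137, -0.004, 1.473]
force: [-0.5, 0.9, -0.2]
grip_width: 0.0401
finger_force: 0.0
```

```bash
python3 - <<'E'
from h import *
f=grab("top");I=f["frame"];h=cv2.cvtColor(I,cv2.COLOR_BGR2HSV)
c=proj(f,[.544,.01,.084])[0].astype(int)
w=I[c[1]-22:c[1]+22,c[0]-28:c[0]+28];cv2.imwrite("pics/t9.png",w)
H=h[c[1]-22:c[1]+22,c[0]-28:c[0]+28]
for r in range(0,44,3): print("".join("#" if (p[1]<60 and p[2]<150) else "r" if (p[0]<12 or p[0]>172) and p[1]>70 else "." if 30<p[0]<60 and p[1]>70 else "o" for p in H[r]))
f=grab("side");I=f["frame"];h=cv2.cvtColor(I,cv2.COLOR_BGR2HSV)
red=((h[...,0]<5)|(h[...,0]>175))&(h[...,1]>170)&(h[...,2]>100);red[:200]=0;red[320:]=0;red[:,:140]=0;red[:,290:]=0
for cc in cv2.findContours(red.astype(np.uint8),cv2.RETR_EXTERNAL,cv2.CHAIN_APPROX_NONE)[0]:
    if cv2.contourArea(cc)>40: print("arm",cv2.boundingRect(cc))
hx=np.array([.6675,.341,.1]); d=np.array([-.9954,.0958,0])
print(proj(f,[hx,hx+.195*d,hx+.195*d+[0,0,.02]]).round(0))
E
```

```text
........................................................
........................................................
........................................................
........................................................
........................................................
...................#######################oooo..........
...........oo#############################ooooo.........
............oo#############################oooo.........
............oo#############################oooo.........
............oo#############################oooo.........
............oo###########################oroooo.........
.............oorr####orooooorrrrrrrorooooooooooo........
.............oooo#o####o###o###o##o###oooooooooo........
.............ooo........oooooo..........................
........................ooooooo.........................
arm (223, 272, 40, 10)
arm (174, 265, 48, 12)
[[168. 268.]
 [261. 276.]
 [260. 268.]]
```

```bash
python3 -c "
from workcell import bot
print(bot.job_done())"
```

```text
the job is handed in; nothing more can be done
None
```

I've handed the job in: all five offcuts are in the tub, the cabin stands on the plot (about 4 mm off centre in the last image) with its door to the road, and the clamp is shut again; no verdict came back.

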